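# Weigh a Roman lead weight on the finds balance

### The job

Weigh the lead weight with the loop on top: stand the empty weighing scoop level in the middle of the balance's pan, let go, and press the tare key until it clicks; then lift the looped weight out of the finds tray, stand it upright in the middle of the scoop without dropping it, let go, and press the print key until it clicks to record the reading. Press the keys no harder than a firm fingertip, leave the small menu keys alone, do not press tare again once the weight is in the scoop, and leave the other finds and things on the bench where they are.

Things in the scene. Friction and masses are not known exactly. Their poses are not given: they have to be found in the camera images.
- balance: Precision balance, white plastic, fixed to the bench, 262 deep (x) x 196 wide (y) mm. Origin: centre of its underside on the bench. Its own +x points from the keypad at the front to the pan at the back, +y to the left as seen by someone facing the keypad (the robot's side), z up. The rear housing is 58 mm high; the front 98 mm is a grey membrane panel, about 51 mm high in the middle, sloping 0.09 rad (5 degrees) up towards the pan, with a dark display in the middle.
- pan_top (a point): Centre of the top face of the balance's flat square-cornered steel pan (150 mm along balance x, 176 mm along y, 3 mm thick), 73 mm above the bench. The pan stands 15 mm proud of the housing. It does not visibly sink under load. Axes as the balance's.
- tare_key: Tare key: the oblong white membrane key at the right-hand end (balance -y) of the panel, 36 mm (x) x 22 mm (y), standing 2.5 mm proud of the panel. Hardly moves: 1.2 mm at most, against a spring that yields from 2 N and is fully down at 5 N. It clicks, and counts as pressed, when fingers press it with at least 3.5 N for a tenth of a second; over 40 N would damage it.
- tare_key_top (a point): Centre of the tare key's upper face when not pressed, about 53 mm above the bench; z is the panel's normal, 0.09 rad off vertical. Shut fingers coming straight down press it well enough.
- print_key: Print key: the square white membrane key at the left-hand end (balance +y) of the panel, 22 x 22 mm, standing 2.5 mm proud; same feel and limits as the tare key (click at 3.5 N for a tenth of a second, damage over 40 N).
- print_key_top (a point): Centre of the print key's upper face when not pressed, about 53 mm above the bench; z is the panel's normal.
- menu_keys: Three small round menu keys, 13 mm across, 26 mm apart, standing 2.3 mm proud, in a row along balance y at the panel's front edge below the display; origin at the middle one. The outer ones are 45 mm to the side of the oblong and square keys' centres. Not to be pressed.
- scoop: Loose stainless weighing scoop, 140 g: flat bowl 105 mm long (x -52 to +53) and 85 mm wide, floor 3 mm thick, side and back walls 3 mm thick and 13 mm high, narrowing to an open mouth at +x; a strap handle sticks out to -x. Origin: underside of the bowl's floor, in its middle. Starts empty, flat on the bench, to one side of the balance (which side varies).
- scoop_bowl (a point): Middle of the scoop's bowl, on the underside of its floor (the scoop's origin and axes).
- scoop_grip (a point): Middle of the scoop's handle: a level strap 62 mm long (along scoop x), 13 mm wide (y), 9 mm high, its centre 88 mm from the bowl's middle towards -x and 18.5 mm above the scoop's underside; grip it from above across its width.
- finds_tray: Fixed shallow finds tray, 268 x 138 mm, on the other side of the balance from the scoop: light grey foam floor 8 mm above the bench, grey rim 16 mm above the bench. Origin: centre of its underside; x along its length. Three finds stand on the foam along its length, 80 mm apart, in varying order.
- lead_weight: The find to be weighed: a loose grey lead weight about 280 g (200 to 390), round, standing on its flat base; 25 mm across at the base, 34 mm across between 12 and 29 mm above the base, tapering to 13 mm at 41 mm, with a small iron loop (16 mm wide, 4 mm bar) on top reaching 56 mm. Origin: centre of the base; z up through the loop.
- whorl: Loose clay spindle whorl in the tray: a brown ring 36 mm across, 18 mm high, with a 10 mm hole. Leave it. Origin: centre of underside.
- disc_weight: Loose plain lead disc in the tray, 39 mm across, 13 mm high, no loop. Leave it. Origin: centre of underside.
- check_weight: Loose steel check weight with a knob, 29 mm across, 47 mm high, on the bench beyond the balance. Leave it.
- brush: Loose flat brush 170 mm long lying on the bench out to the side. Leave it.
- spatula: Loose spatula 170 mm long lying on the bench out to the side. Leave it.
- bottle: Clear bottle with a white cap, 60 mm across, 150 mm high, on the bench beyond the balance, to its right. Leave it.
- jar: Small amber jar with a black lid, 52 mm across, 55 mm high, on the bench beyond the balance, to its left. Leave it.
Not all that is in view belongs to the job. What is shaped like the scoop but green or purple is not meant.

How it is judged:
On the way, in this order (a step that is already met when the one before it is completed fails the run):
1. the empty scoop stands level in the middle of the pan, let go (horizontal distance between scoop_bowl and pan_top below 0.03 m and z of scoop_bowl in the frame of pan_top between -0.004 and 0.004 m and angle between scoop's own z axis and vertical below 0.05 rad and contact force between scoop and the fingers below 0.05 N and linear speed of scoop below 0.02 m/s and horizontal distance between lead_weight and pan_top above 0.13 m), for 0.2 s.
2. the tare key is pressed to its click with only the empty scoop on the pan (contact force between tare_key and the fingers above 3.5 N and horizontal distance between scoop_bowl and pan_top below 0.03 m and z of scoop_bowl in the frame of pan_top between -0.004 and 0.004 m and angle between scoop's own z axis and vertical below 0.05 rad and contact force between scoop and the fingers below 0.05 N and horizontal distance between lead_weight and pan_top above 0.13 m), for 0.1 s.
3. the looped lead weight stands upright in the middle of the scoop, let go (horizontal distance between lead_weight and scoop_bowl below 0.03 m and z of lead_weight in the frame of scoop_bowl between 0 and 0.008 m and angle between lead_weight's own z axis and vertical below 0.15 rad and contact force between each of lead_weight, scoop and the fingers below 0.05 N and linear speed of each of lead_weight, scoop below 0.02 m/s and horizontal distance between scoop_bowl and pan_top below 0.03 m and z of scoop_bowl in the frame of pan_top between -0.004 and 0.004 m and angle between scoop's own z axis and vertical below 0.05 rad), for 0.2 s.
4. the print key is pressed to its click with the weight in the scoop (contact force between print_key and the fingers above 3.5 N and horizontal distance between lead_weight and scoop_bowl below 0.03 m and z of lead_weight in the frame of scoop_bowl between 0 and 0.008 m and angle between lead_weight's own z axis and vertical below 0.15 rad and contact force between each of lead_weight, scoop and the fingers below 0.05 N and linear speed of lead_weight below 0.02 m/s and horizontal distance between scoop_bowl and pan_top below 0.03 m and z of scoop_bowl in the frame of pan_top between -0.004 and 0.004 m and angle between scoop's own z axis and vertical below 0.05 rad), for 0.1 s.
At the end, for the whole second after the job is handed in: After both key presses, the scoop is at rest, level (within 0.05 rad) on the pan with its bowl's middle within 30 mm of the pan's, and the looped weight stands upright (within 0.15 rad) on the scoop's floor within 30 mm of the bowl's middle; nothing touched (all of step 3).
It fails at once if a menu key is pressed (over 3.5 N) (contact force between menu_keys and anything else above 3.5 N).
It fails at once if tare is pressed with the weight in the scoop (contact force between tare_key and anything else above 3.5 N and horizontal distance between lead_weight and scoop_bowl below 0.06 m).
It fails at once if a key is pressed with more than 40 N (contact force between any of tare_key, print_key and anything else above 40 N).
It fails at once if the lead weight is dropped (falls free at over 0.6 m/s, about 2 cm) (linear speed of lead_weight above 0.6 m/s and contact force between lead_weight and the fingers below 0.01 N).
It fails at once if another find or thing on the bench is shifted by more than 30 mm or knocked over (distance of any of whorl, disc_weight, check_weight, brush, spatula, bottle, jar from where it was at the start of the episode above 0.03 m or angle between any of check_weight, bottle, jar's own z axis and vertical above 0.5 rad).
It also fails if it takes over 70 s, if anything falls off the work surface, if the arm or the gripper's body presses on something with over 40 N, if the wrist force passes 120 N, or if a joint passes its speed limit or range.

### The arm

A 6-joint arm with a two-finger parallel gripper is mounted at the origin on the work surface. World frame = base frame: x ahead of the robot, y to its left, z up, the work surface at z = 0. Lengths are in m, angles in rad, forces in N, time in s.
With the tool pointing down it reaches from about 0.425 to 0.95 m from the base axis. Payload 3.5 kg.
Tool frame: the origin (TCP) lies midway between the tips of the shut fingers; the grasp point (between the pads) lies 19 mm behind it (ctrl.pinch_z is the distance from the TCP to the grasp point, in m); z points along the fingers, y is the line along which they close (so a half turn about z gives the same grasp; the last joint's range is limited). The gripper opens to 85 mm and grips with 20 to 120 N. Pads are 22 mm wide; open, the fingers measure 114 mm over their backs; the gripper's body (76 mm by 85 mm) begins 54 mm behind the grasp point. The pads swing forward as they close: fully open they stand 13 mm farther back than shut.
Start: joints at [-1.476, 0.286, 1.577, -0, 1.279, -0.15], TCP at [0.164, -0.655, 0.231] pointing down, gripper open.
Joint ranges: [-2.77, 2.77], [-0.9, 2.22], [0.21, 2.48], [-1.53, 4.67], [0.24, 2.81], [-2.84, 2.84]. Speed limits (rad/s): [2.79, 2.79, 3.14, 3.14, 3.14, 3.14].

### API

Orientations are given as a unit quaternion [x, y, z, w].
In Python, from plant import get_state, viewer, sign_off, ctrl gives the robot as it stands. The module is installed in compiled form; this text tells all that it offers.
- The arm moves only by the shell command python3 -m handwheel 'ROWS' [FORCE]. ROWS is JSON, a list that holds one entry, the list of rows, each a list of 5 numbers: the finger opening in m, from 0 to 0.0854, then the shift along the tool's x, y, z in m, then the turn about the tool's z in degrees. In form: [[[claw, x, y, z, spin], ...]]. A call has 1 to 12 rows; each row shifts and turns the commanded pose from where the row before left it, along the tool's axes as they then stand; what a row does not reach is not made up. A row lasts 1/12 s, in which the tool goes at most 41.7 mm and 7.16 degrees, less where a joint would pass 70% of its speed; a pose out of reach is approached as far as the arm can. A call is refused whole if a number of a shift passes 0.0417 or a number of a turn 7.16, either way. A call with a gripper value outside its range is refused whole. The fingers move at their own pace and stop on an object; FORCE is the grip in N (left out, the last holds). Time passes only in rows, so rows that do not move let the fingers close. It gives the time, the measured TCP pose, the force, the opening and the grip force at its end, in the units of the state.
- get_state(): the state, without advancing time (a new reading comes with each control period).
- viewer.read_camera(name): name is "side" or "top" or "wrist"; returns the picture (480x640x3 uint8, blue, green, red); there is no depth.
- viewer.camera_params(name): a dict with "fov_y" (degrees; the focal length in pixels is half the picture's height over the tangent of half this angle, whatever the lens; pixels are square), "cx", "cy" (the principal point, pixels), "xyz" and "attitude" of the camera in the world; the wrist camera has in their place "hand_eye" (4x4, takes a point from camera to tool coordinates, whose origin is the TCP and whose axes are the flange's). Camera axes: x right, y up, looking along -z (the intrinsics and any distortion apply to the point x, -y, -z); pixel columns grow to the right and rows downward; lengths in m; the calibration is good to about 2 mm. The wrist camera is an equidistant fisheye: a pixel r from the principal point sees the ray r / f radians off the axis. A picture is of the moment at which its call begins: read the wrist's pose just before it. camera_params takes no time and is no camera call.
- sign_off(): hands the job in; it is judged then, once.
Trained networks look in the newest picture that a camera, given by its name, has taken for a name from the list of things; names that differ only in an ending like _2 or _b are one class to them, and where a whole thing is asked for, a point or a joint stands for the part that bears it (a point fixed in the world has none). Each returns a list of dicts, best first, with "confidence" (0 to 1); they miss things now and then, are a little off and sometimes report something else, mostly with a low value. They report only what shows in the picture. A call takes as long as a camera call. They do not tell look-alikes from the thing itself.
- viewer.look_for(camera, name): "extent" ([left, top, width, height] as shares, 0 to 1, of the picture: columns of its width, rows of its height, round what is visible of it).
- viewer.outline_of(camera, name): "mask" (480x640 bool, what is visible of it) and "extent" ([left, top, width, height] as shares, 0 to 1, of the picture: columns of its width, rows of its height, round what is visible of it).
- viewer.pinpoint(camera, name): "xy" ([column, row] as shares, 0 to 1, of the picture: columns of its width, rows of its height: a listed point, or the origin of a listed thing).
The state is a dict: "time": time; "qpos": joint angles; "dq": joint speeds; "joint_efforts": joint torques, N m; "eef_pos": TCP position; "tcp_rot": TCP orientation; "contact_force": force on the tool from outside, world axes, zero at the start; "wrist_torque": the same for the moment, N m; "opening": opening from 0.0 (shut) to 1.0 (fully open); "finger_force": force on a finger pad.
Only numpy, scipy, OpenCV 4.12 (cv2) and the standard library are available. Lean on these libraries where they do the work, as an engineer would, in place of code of your own. Each camera call takes 0.05 s, during which the arm holds its last target. There are 200 camera calls.

## Working session

There is one attempt and no reset: what is moved stays moved. The work goes in short steps, Python scripts to look and compute and a shell command to move; the robot and the scene stay as the last step left them, time stands still between calls to the robot, and variables do not carry over. Pictures are saved under pics/ and viewed, at most 10 in all, crops included, and the job is handed in when it is done.

```bash
mkdir -p pics; python3 - <<'E'
from plant import get_state, viewer
import cv2, numpy as np
s=get_state();print(s)
for c in("top","side","wrist"):
    im=viewer.read_camera(c);cv2.imwrite(f"pics/{c}0.png",im);print(c,viewer.camera_params(c))
E
```

```text
{'time': 0.0, 'qpos': array([-1.47599253e+00,  2.87215225e-01,  1.57819396e+00,  2.38793198e-05,
        1.27859341e+00, -1.49969110e-01]), 'dq': array([-9.96018096e-05, -5.14033302e-04,  1.82740291e-04, -2.88215605e-05,
        2.27133301e-05,  2.94068482e-04]), 'joint_efforts': array([ 5.38905188e-04, -4.05980229e+01, -2.92624587e+01, -1.51273404e-06,
        5.96475831e-03,  1.48867446e-06]), 'eef_pos': array([ 0.16356794, -0.65419947,  0.22990495]), 'tcp_rot': array([ 9.92519822e-01,  1.22077641e-01,  4.46570697e-05, -1.20419481e-03]), 'contact_force': array([-0.50117151,  0.15549844,  1.30023434]), 'wrist_torque': array([ 0.02564523,  0.08855381, -0.01746253]), 'finger_force': 0.0, 'opening': 0.9996294593170238}
top {'fov_y': 44.31968701388679, 'cx': 313.89853733809093, 'cy': 243.01969395442663, 'xyz': array([ 0.19601229, -0.05911926,  1.58816367]), 'attitude': array([-0.07271587,  0.07629427,  0.70860214, -0.69769234])}
side {'fov_y': 57.662065907707216, 'cx': 314.85309482291865, 'cy': 235.11464708131092, 'xyz': array([0.28180822, 0.64873663, 0.94838036]), 'attitude': array([-0.05317676,  0.35310595,  0.92179446, -0.15094169])}
wrist {'fov_y': 65.70646984690485, 'cx': 323.61078855305016, 'cy': 235.79140640776933, 'hand_eye': array([[-1.42235442e-03,  9.47470872e-01,  3.19838902e-01,
         8.20662761e-02],
       [ 9.99998880e-01,  1.49648002e-03,  1.40120401e-05,
         3.39255004e-04],
       [-4.65356526e-04,  3.19838564e-01, -9.47471940e-01,
        -1.41488808e-01],
       [ 0.00000000e+00,  0.00000000e+00,  0.00000000e+00,
         1.00000000e+00]])}
```

View pics/top0.png

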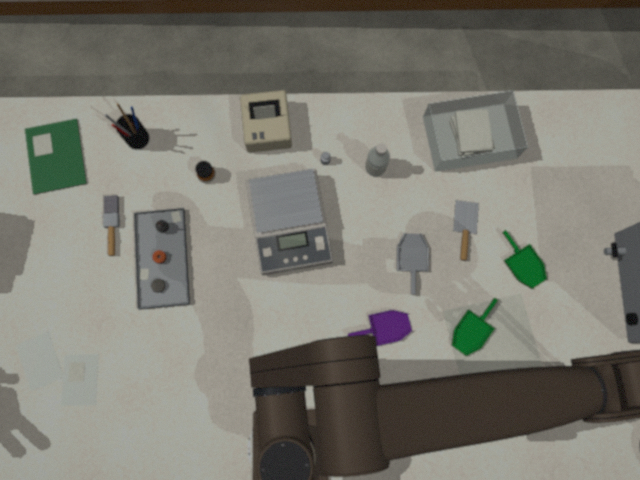

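View pics/side0.png

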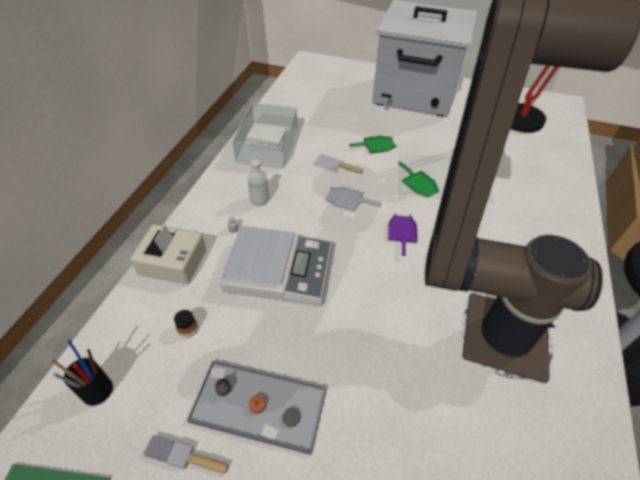

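Top view shows the grey scoop at (413,262), the balance at (290,220) and the tray at (162,258). The candidates for the looped weight are the finds at (162,226) and (158,286); the one at (160,257) is the brown whorl. The green and purple scoops are decoys. The side view has the dark finds at (222,387), which looks tall, and (291,416), which looks flat. I'll measure and enlarge.

```bash
cat >h.py <<'E'
from plant import get_state, viewer
import cv2, numpy as np
from scipy.spatial.transform import Rotation as R
def cam(c):
    p=viewer.camera_params(c); f=240/np.tan(np.radians(p['fov_y']/2))
    if c=='wrist':
        s=get_state(); T=np.eye(4);T[:3,:3]=R.from_quat(s['tcp_rot']).as_matrix();T[:3,3]=s['eef_pos'];T=T@p['hand_eye']
        return f,p['cx'],p['cy'],T[:3,:3],T[:3,3]
    return f,p['cx'],p['cy'],R.from_quat(p['attitude']).as_matrix(),p['xyz']
def ray(c,u,v,C=None):
    f,cx,cy,M,o=C or cam(c); x,y=(u-cx)/f,(v-cy)/f
    if c=='wrist':
        r=np.hypot(x,y)+1e-12; d=np.array([x/r*np.sin(r),-y/r*np.sin(r),-np.cos(r)])
    else: d=np.array([x,-y,-1])
    d=M@d; return o,d/np.linalg.norm(d)
def plane(c,u,v,z,C=None):
    o,d=ray(c,u,v,C); return o+d*(z-o[2])/d[2]
def pt(c,n,z,C=None,k=4):
    for r in viewer.pinpoint(c,n)[:k]:
        u,v=r['xy'][0]*640,r['xy'][1]*480
        print(c,n,round(r['confidence'],2),(round(u),round(v)),plane(c,u,v,z,C).round(4))
Z=dict(scoop_bowl=0,scoop_grip=.0185,pan_top=.073,tare_key_top=.053,print_key_top=.053,menu_keys=.05,lead_weight=.008,disc_weight=.008,whorl=.008,finds_tray=0,balance=0,bottle=0,jar=0,check_weight=0)
E
python3 - <<'E'
from h import *
for c in("top","side"):
    viewer.read_camera(c)
    for n in ["scoop_bowl","scoop_grip","pan_top","tare_key_top","print_key_top","lead_weight","disc_weight","finds_tray","balance","bottle"]: pt(c,n,Z[n])
im=cv2.imread("pics/side0.png");a=cv2.resize(im[350:460,180:340],(640,440),interpolation=2)
im=cv2.imread("pics/top0.png");b=cv2.resize(im[205:310,130:195],(0,0),fx=440/105,fy=440/105)[:,:160+100]
cv2.imwrite("pics/crop.png",np.hstack([a[:,:540],b]))
print(get_state()['time'])
E
```

```text
top scoop_bowl 0.9 (470, 334) [ 0.2805 -0.4817  0.    ]
top scoop_bowl 0.9 (526, 269) [ 0.4547 -0.6476  0.    ]
top scoop_bowl 0.84 (409, 250) [ 0.5125 -0.3318  0.    ]
top scoop_bowl 0.82 (389, 326) [ 0.3051 -0.2681  0.    ]
top scoop_grip 0.95 (412, 282) [ 0.4202 -0.333   0.0185]
top scoop_grip 0.87 (361, 331) [ 0.2924 -0.1901  0.0185]
top scoop_grip 0.83 (491, 307) [ 0.3516 -0.5399  0.0185]
top scoop_grip 0.63 (510, 239) [ 0.5352 -0.6061  0.0185]
top pan_top 0.96 (284, 202) [0.6327 0.0083 0.073 ]
top tare_key_top 0.56 (323, 243) [ 0.5255 -0.0928  0.053 ]
top print_key_top 0.56 (269, 253) [0.4983 0.049  0.053 ]
top print_key_top 0.39 (163, 259) [0.4877 0.3299 0.053 ]
top lead_weight 0.43 (164, 228) [0.5826 0.3432 0.008 ]
top disc_weight 0.7 (161, 286) [0.4214 0.3456 0.008 ]
top finds_tray 0.77 (162, 259) [0.4986 0.3458 0.    ]
top finds_tray 0.56 (319, 243) [ 0.5362 -0.0827  0.    ]
top finds_tray 0.52 (463, 231) [ 0.5635 -0.4829  0.    ]
top balance 0.92 (291, 221) [ 0.5996 -0.007  -0.    ]
top balance 0.5 (413, 282) [ 0.4249 -0.3367  0.    ]
top balance 0.43 (113, 232) [0.5773 0.
[... 466 characters left out ...]
]
side scoop_grip 0.88 (403, 249) [ 0.2884 -0.173   0.0185]
side scoop_grip 0.84 (358, 145) [ 0.5273 -0.5979  0.0185]
side pan_top 0.87 (263, 251) [ 6.326e-01 -6.000e-04  7.300e-02]
side tare_key_top 0.54 (315, 241) [ 0.5215 -0.0954  0.053 ]
side tare_key_top 0.3 (300, 290) [0.5044 0.0699 0.053 ]
side print_key_top 0.6 (302, 285) [0.5052 0.0544 0.053 ]
side lead_weight 0.79 (227, 392) [0.5767 0.3466 0.008 ]
side lead_weight 0.22 (258, 405) [0.5017 0.3505 0.008 ]
side disc_weight 0.49 (292, 416) [0.4233 0.3492 0.008 ]
side finds_tray 0.81 (259, 405) [0.5019 0.3469 0.    ]
side balance 0.89 (275, 271) [ 6.022e-01 -1.000e-04  0.000e+00]
side bottle 0.82 (259, 200) [ 0.7545 -0.2435  0.    ]
1.25
```

View pics/crop.png

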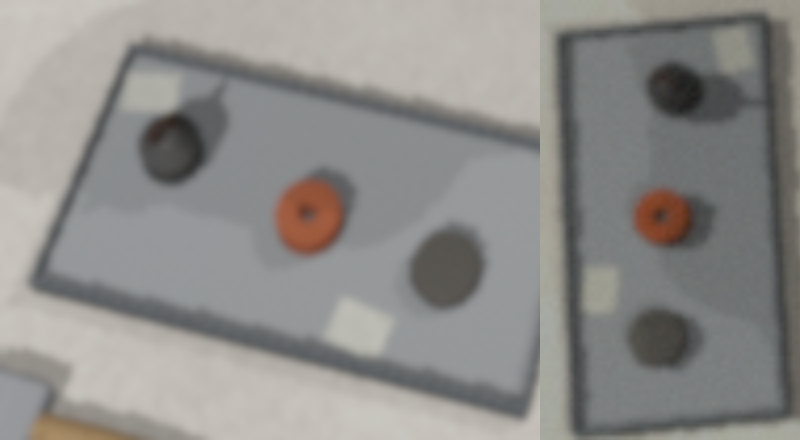

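The looped weight is the find at (162,226) in top and (222,387) in side. It is the tall dark tapered one that casts a loop-tipped shadow; the disc at the other end is flat. Its base is near (0.578, 0.345). The grey scoop is near (0.508, -0.340). I'll move above the scoop handle.

```bash
cat >>h.py <<'E'
def to(x,y,z,yaw=None):
    s=get_state(); M=R.from_quat(s['tcp_rot']).as_matrix(); p=s['eef_pos']
    yw=np.degrees(np.arctan2(M[1,0],M[0,0]))
    print('tcp',p.round(4),'yaw',yw.round(2),'tilt',np.degrees(np.arccos(-M[2,2])).round(2),'t',round(s['time'],2),'F',s['contact_force'].round(1),'op',round(s['opening'],3),'ff',round(s['finger_force'],1))
    print('tool shift',(M.T@(np.array([x,y,z])-p)).round(4),'spin',None if yaw is None else round(yw-yaw,2))
E
python3 -m handwheel '[[[0.0854,0.027,-0.0205,0.004,0],[0.0854,0.027,-0.0205,0.004,0],[0.0854,0.027,-0.0205,0.004,0],[0.0854,0.027,-0.0205,0.004,0],[0.0854,0.027,-0.0205,0.004,0],[0.0854,0.027,-0.0205,0.004,0],[0.0854,0.027,-0.0205,0.004,0],[0.0854,0.027,-0.0205,0.004,0],[0.0854,0.027,-0.0205,0.004,0],[0.0854,0.027,-0.0205,0.004,0],[0.0854,0.027,-0.0205,0.004,0],[0.0854,0.027,-0.0205,0.004,0]]]' 40
python3 -m handwheel '[[[0.0854,0,0,0,7],[0.0854,0,0,0,7],[0.0854,0,0,0,0],[0.0854,0,0,0,0]]]'
python3 - <<'E'
from h import *
C=cam('wrist');im=viewer.read_camera('wrist');cv2.imwrite('pics/w1.png',im)
pt('wrist','scoop_bowl',0,C);pt('wrist','scoop_grip',.0185,C)
for r in viewer.outline_of('wrist','scoop')[:3]:
    m=r['mask'].astype(bool);v,u=np.nonzero(m);print(r['confidence'],m.sum(),u.min(),u.max(),v.min(),v.max())
    P=np.array([plane('wrist',a,b,.0,C)[:2] for a,b in zip(u[::20],v[::20])]);w,V=np.linalg.eigh(np.cov(P.T));print(P.mean(0),np.degrees(np.arctan2(V[1,1],V[0,1])))
to(.421,-.336,.15,-2)
viewer.read_camera('top');pt('top','scoop_bowl',0);pt('top','scoop_grip',.0185)
E
```

```text
time: 2.25
eef_pos: [0.4192, -0.3363, 0.1835]
tcp_rot: [0.993, 0.122, 0.0, 0.0]
contact_force: [0.3, -0.1, 0.7]
opening: 0.998
finger_force: 0.0
time: 2.58
eef_pos: [0.4185, -0.3376, 0.1835]
tcp_rot: [1.0, 0.002, 0.0, 0.0]
contact_force: [0.3, 0.2, -0.0]
opening: 1.002
finger_force: 0.0
wrist scoop_bowl 0.83 (328, 106) [ 0.5082 -0.3417  0.    ]
wrist scoop_bowl 0.71 (456, 333) [ 0.2789 -0.4828  0.    ]
wrist scoop_bowl 0.64 (261, 313) [ 0.3075 -0.2742  0.    ]
wrist scoop_bowl 0.56 (608, 182) [ 0.4538 -0.6517  0.    ]
wrist scoop_grip 0.92 (516, 283) [ 0.347  -0.5328  0.0185]
wrist scoop_grip 0.85 (180, 335) [ 0.2877 -0.1883  0.0185]
wrist scoop_grip 0.7 (319, 210) [ 0.4207 -0.3341  0.0185]
wrist scoop_grip 0.63 (2, 166) [0.4781 0.017  0.0185]
0.96 12536 272 375 47 247
[ 0.49475362 -0.33786592] 178.39162526341158
0.81 5915 569 639 76 232
[ 0.47103544 -0.64773402] -153.810886987275
0.62 6970 151 312 276 359
[ 0.30356855 -0.26628213] 105.39258152634434
tcp [ 0.4181 -0.3381  0.1834] yaw 0.06 tilt 0.01 t 2.78 F [-0.   0.9 -0. ] op 1.002 ff 0.0
tool shift [ 0.0029 -0.0021  0.0334] spin 2.06
top scoop_bowl 0.92 (527, 269) [ 0.4544 -0.6507  0.    ]
top scoop_bowl 0.82 (468, 334) [ 0.2819 -0.4788  0.    ]
top scoop_bowl 0.56 (410, 251) [ 0.5099 -0.3352  0.    ]
top scoop_grip 0.78 (510, 236) [ 0.5427 -0.6067  0.0185]
top scoop_grip 0.63 (492, 303) [ 0.3604 -0.5425  0.0185]
```

View pics/w1.png

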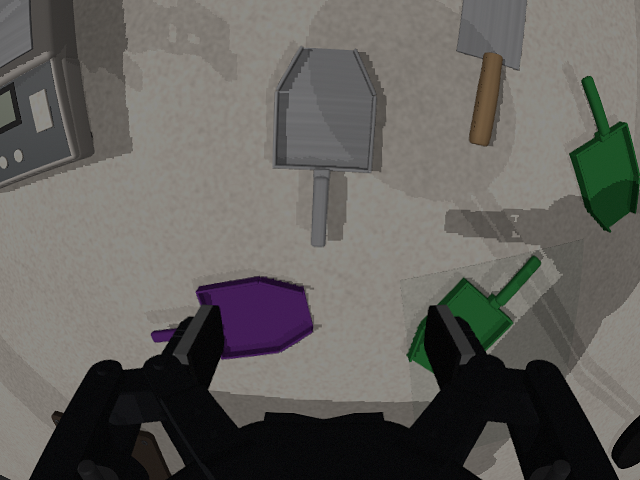

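The grey scoop lies at (325,108) with its handle at (319,210), almost straight ahead; yaw is about -2°. The purple and green scoops are clear of the fingers. Descending to grip.

```bash
python3 -m handwheel '[[[0.05,0.003,-0.003,0.02,2],[0.05,0,0,0.03,0],[0.05,0,0,0.03,0],[0.05,0,0,0.03,0],[0.05,0,0,0.025,0],[0.05,0,0,0.02,0],[0.05,0,0,0.015,0],[0.05,0,0,0.006,0],[0.05,0,0,0,0],[0.05,0,0,0,0]]]'
python3 -m handwheel '[[[0,0,0,0,0],[0,0,0,0,0],[0,0,0,0,0],[0,0,0,0,0],[0,0,0,0,0],[0,0,0,0,0],[0,0,0,0,0],[0,0,0,0,0]]]' 60
python3 -m handwheel '[[[0,0,0,-0.01,0],[0,0,0,-0.02,0],[0,0,0,-0.03,0],[0,0,0,-0.03,0],[0,0,0,-0.03,0],[0,0,0,-0.03,0],[0,0,0,0,0],[0,0,0,0,0]]]'
python3 - <<'E'
from h import *
C=cam('wrist');im=viewer.read_camera('wrist');cv2.imwrite('pics/w2.png',im)
s=get_state()
pt('wrist','scoop_bowl',s['eef_pos'][2]-.006,C,2);pt('wrist','scoop_grip',s['eef_pos'][2]+.0125,C,2)
to(.4205,-.335,.006,-2)
viewer.read_camera('side');pt('side','pan_top',.073);pt('side','tare_key_top',.053);pt('side','print_key_top',.053)
E
```

```text
time: 3.77
eef_pos: [0.4215, -0.3351, 0.0077]
tcp_rot: [1.0, -0.017, 0.0, 0.0]
contact_force: [-0.5, -0.0, 0.3]
opening: 0.585
finger_force: 0.0
time: 4.43
eef_pos: [0.4218, -0.3353, 0.0085]
tcp_rot: [1.0, -0.017, 0.0, 0.001]
contact_force: [-1.0, 0.9, 5.9]
opening: 0.132
finger_force: 60.3
time: 5.1
eef_pos: [0.422, -0.3354, 0.1596]
tcp_rot: [1.0, -0.017, 0.001, 0.002]
contact_force: [1.0, -0.3, -1.9]
opening: 0.124
finger_force: 59.4
wrist scoop_bowl 0.94 (260, 332) [ 0.4057 -0.3047  0.1514]
wrist scoop_bowl 0.78 (623, 175) [ 0.4815 -0.4941  0.1514]
wrist scoop_grip 0.97 (324, 325) [ 0.4209 -0.3359  0.1699]
wrist scoop_grip 0.86 (179, 355) [ 0.4045 -0.2681  0.1699]
tcp [ 0.4203 -0.3335  0.1552] yaw -1.98 tilt 0.24 t 5.25 F [-0.7 -0.3 -1.8] op 0.134 ff 59.4
tool shift [0.0007 0.002  0.1492] spin 0.02
side pan_top 0.35 (345, 160) [ 0.5327 -0.4357  0.073 ]
side tare_key_top 0.64 (313, 242) [ 0.5246 -0.0896  0.053 ]
side tare_key_top 0.17 (232, 230) [ 0.7529 -0.0584  0.053 ]
side print_key_top 0.66 (278, 271) [0.5776 0.0348 0.053 ]
side print_key_top 0.63 (302, 285) [0.5045 0.0541 0.053 ]
```

View pics/w2.png

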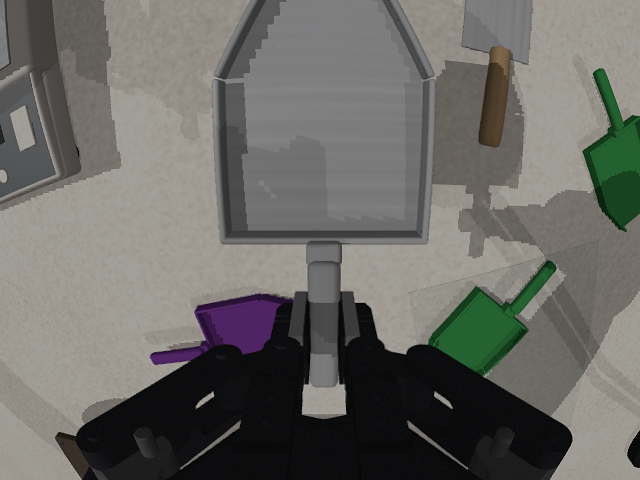

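The scoop is held square by its handle, with the bowl spanning (215,0)-(433,240). Next I'll check its droop and carry it to the pan.

```bash
python3 - <<'E'
from h import *
from scipy.optimize import brentq
C=cam('wrist')
for v,a,b in((240,220,428),(78,215,433)):
    f=lambda z:np.linalg.norm(plane('wrist',a,v,z,C)-plane('wrist',b,v,z,C))-.085
    z=brentq(f,.05,.22);print(z,plane('wrist',a,v,z,C),plane('wrist',b,v,z,C))
to(.545,-.011,.155,8)
E
python3 -m handwheel '[[[0,0.0094,-0.0272,0,-1],[0,0.0094,-0.0272,0,-1],[0,0.0094,-0.0272,0,-1],[0,0.0094,-0.0272,0,-1],[0,0.0094,-0.0272,0,-1],[0,0.0094,-0.0272,0,-1],[0,0.0094,-0.0272,0,-1],[0,0.0094,-0.0272,0,-1],[0,0.0094,-0.0272,0,-1],[0,0.0094,-0.0272,0,-1]]]'
python3 -m handwheel '[[[0,0,0,0,0],[0,0,0,0,0]]]'
python3 - <<'E'
from h import *
C=cam('wrist');im=viewer.read_camera('wrist');cv2.imwrite('pics/w3.png',im)
pt('wrist','pan_top',.073,C,2);pt('wrist','tare_key_top',.053,C,2);pt('wrist','print_key_top',.053,C,2);pt('wrist','menu_keys',.05,C,2)
viewer.read_camera('side')
pt('side','scoop_bowl',.148,None,6)
pt('side','tare_key_top',.053);pt('side','print_key_top',.053)
to(.545,-.011,.155,8)
E
```

```text
0.1575052315680633 [ 0.45542977 -0.29317541  0.15750523] [ 0.4524364  -0.37812269  0.15750523]
0.15237044610056769 [ 0.52046618 -0.29549603  0.15237045] [ 0.51742066 -0.38044145  0.15237045]
tcp [ 0.4207 -0.3339  0.1557] yaw -1.98 tilt 0.18 t 5.45 F [-0.4  0.3 -3. ] op 0.132 ff 59.4
tool shift [ 0.1131 -0.327   0.0012] spin -9.98
time: 6.28
eef_pos: [0.503, -0.0576, 0.1566]
tcp_rot: [0.998, 0.07, -0.001, -0.0]
contact_force: [-0.8, 0.5, -0.5]
opening: 0.13
finger_force: 59.4
time: 6.45
eef_pos: [0.5029, -0.0578, 0.1566]
tcp_rot: [0.997, 0.071, -0.001, -0.0]
contact_force: [-0.4, 0.1, -1.9]
opening: 0.135
finger_force: 59.4
wrist pan_top 0.83 (250, 17) [0.6397 0.0061 0.073 ]
wrist pan_top 0.57 (324, 327) [ 0.4409 -0.0674  0.073 ]
wrist tare_key_top 0.67 (325, 109) [ 0.5882 -0.0469  0.053 ]
wrist print_key_top 0.85 (169, 213) [0.5033 0.0555 0.053 ]
wrist menu_keys 0.88 (264, 250) [ 0.4842 -0.0175  0.05  ]
side scoop_bowl 0.97 (423, 181) [ 0.281 -0.32   0.148]
side scoop_bowl 0.85 (399, 228) [ 0.3091 -0.1227  0.148 ]
side scoop_bowl 0.61 (288, 223) [ 0.5784 -0.0522  0.148 ]
side scoop_bowl 0.56 (322, 222) [ 0.4992 -0.081   0.148 ]
side tare_key_top 0.43 (316, 241) [ 0.5191 -0.0946  0.053 ]
side print_key_top 0.45 (301, 284) [0.5081 0.0529 0.053 ]
tcp [ 0.5031 -0.0598  0.1573] yaw 7.96 tilt 0.0 t 6.9 F [ 0.4 -0.8 -1.4] op 0.13 ff 59.4
tool shift [ 0.0483 -0.0425  0.0023] spin -0.04
```

View pics/w3.png

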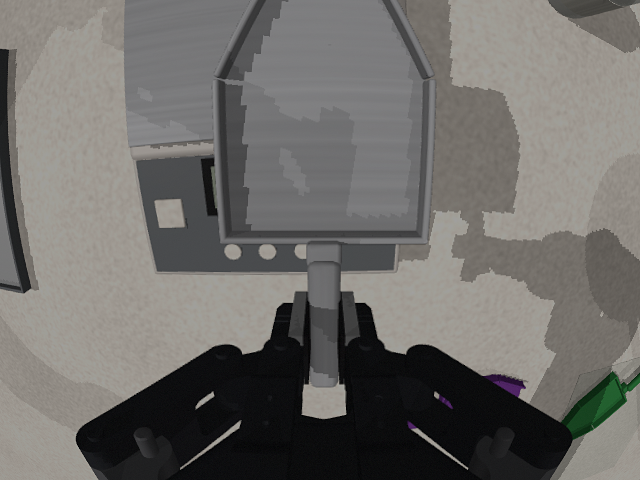

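The view confirms alignment: the panel's front edge is level at row 270, with the print key at (169,213) and menu keys at row 250. I'll shift over the pan and lower.

```bash
python3 -m handwheel '[[[0,0.0128,-0.0105,0,0],[0,0.0128,-0.0105,0,0],[0,0.0128,-0.0105,0,0],[0,0.0128,-0.0105,0,0],[0,0,0,0,0],[0,0,0,0.025,0],[0,0,0,0.02,0],[0,0,0,0.015,0],[0,0,0,0.005,0],[0,0,0,0.003,0],[0,0,0,0,0]]]'
python3 - <<'E'
from h import *
to(.548,-.010,.0815,8)
E
```

```text
time: 7.82
eef_pos: [0.5478, -0.0108, 0.0892]
tcp_rot: [0.998, 0.07, -0.0, -0.0]
contact_force: [-0.2, -0.5, -0.4]
opening: 0.133
finger_force: 59.4
tcp [ 0.5478 -0.0108  0.0892] yaw 8.0 tilt 0.03 t 7.82 F [-0.2 -0.5 -0.4] op 0.133 ff 59.4
tool shift [ 0.0003 -0.0008  0.0077] spin -0.0
```

```bash
python3 -m handwheel '[[[0,0,0,0.002,0],[0,0,0,0.002,0],[0,0,0,0.001,0],[0,0,0,0,0]]]'
python3 -m handwheel '[[[0,0,0,0.001,0],[0,0,0,0.001,0],[0,0,0,0,0]]]'
```

```text
time: 8.15
eef_pos: [0.5482, -0.0104, 0.0847]
tcp_rot: [0.998, 0.07, 0.0, 0.0]
contact_force: [0.1, -0.5, -1.2]
opening: 0.13
finger_force: 59.4
time: 8.4
eef_pos: [0.5481, -0.0104, 0.0823]
tcp_rot: [0.998, 0.07, 0.0, 0.0]
contact_force: [-0.5, -0.4, -1.2]
opening: 0.134
finger_force: 59.4
```

```bash
python3 -m handwheel '[[[0,0,0,0.001,0],[0,0,0,0.0005,0],[0,0,0,0,0]]]'
python3 -m handwheel '[[[0,0,0,0.001,0],[0,0,0,0,0],[0,0,0,0,0]]]'
```

```text
time: 8.65
eef_pos: [0.5482, -0.0104, 0.0817]
tcp_rot: [0.998, 0.07, 0.0, 0.0]
contact_force: [-2.6, 0.6, 4.5]
opening: 0.135
finger_force: 60.1
time: 8.9
eef_pos: [0.5482, -0.0105, 0.0814]
tcp_rot: [0.998, 0.07, -0.0, 0.0]
contact_force: [-5.0, 0.5, 9.4]
opening: 0.131
finger_force: 60.7
```

```bash
python3 -m handwheel '[[[0.04,0,0,0,0],[0.04,0,0,0,0],[0.04,0,0,0,0],[0.04,0,0,0,0],[0.04,0,0,-0.01,0],[0.04,0,0,-0.03,0],[0.04,0,0,-0.03,0],[0.04,-0.02,0,-0.02,0],[0.04,-0.02,0,0,0],[0,-0.02,0,0,0],[0,-0.02,0,0,0],[0,0,0,0,0]]]'
python3 - <<'E'
from h import *
C=cam('wrist');im=viewer.read_camera('wrist');cv2.imwrite('pics/w4.png',im)
for n in("pan_top","tare_key_top","print_key_top","menu_keys"):pt('wrist',n,Z[n],C,2)
pt('wrist','scoop_bowl',.073,C,2);pt('wrist','scoop_grip',.0915,C,2)
to(.5235,-.09,.075,8)
E
```

```text
time: 9.9
eef_pos: [0.4663, -0.0214, 0.1698]
tcp_rot: [0.998, 0.07, -0.001, -0.0]
contact_force: [-0.1, -0.4, -0.2]
opening: 0.049
finger_force: 0.0
wrist tare_key_top 0.93 (421, 161) [ 0.5261 -0.0833  0.053 ]
wrist print_key_top 0.62 (223, 167) [0.5026 0.0562 0.053 ]
wrist menu_keys 0.6 (322, 204) [ 0.4839 -0.0184  0.05  ]
wrist menu_keys 0.55 (421, 162) [ 0.5256 -0.0843  0.05  ]
wrist scoop_bowl 0.98 (612, 379) [ 0.3447 -0.3649  0.073 ]
wrist scoop_bowl 0.82 (511, 369) [ 0.365  -0.2069  0.073 ]
wrist scoop_grip 0.85 (326, 120) [ 0.5447 -0.0124  0.0915]
tcp [ 0.4696 -0.0216  0.17  ] yaw 8.04 tilt 0.02 t 10.25 F [-0.3 -1.1 -0.2] op -0.001 ff 0.0
tool shift [0.0438 0.0753 0.095 ] spin 0.04
```

View pics/w4.png

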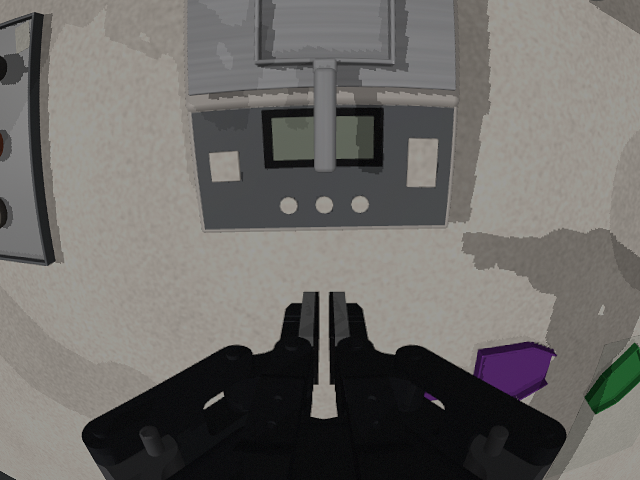

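The scoop sits on the pan with its handle on the centre line. The tare key is the oblong at (423,163) and the print key the square at (225,166); the menu keys are at row 205. Checking numbers.

```bash
python3 - <<'E'
from h import *
C=cam('wrist')
for n,u,v,z in(("tare",423,163,.053),("print",225,166,.053),("menuM",324,205,.05),("panL",190,94,.073),("panR",456,94,.073),("wallL",257,66,.086),("wallR",394,63,.086),("hend",326,168,.0925)):print(n,plane('wrist',u,v,z,C).round(4))
to(.524,-.087,.075,8)
E
```

```text
tare [ 0.5286 -0.0853  0.053 ]
print [0.5069 0.0544 0.053 ]
menuM [ 0.4869 -0.0198  0.05  ]
panL [0.5561 0.0784 0.073 ]
panR [ 0.5801 -0.0939  0.073 ]
wallL [0.576  0.0331 0.086 ]
wallR [ 0.5893 -0.0477  0.086 ]
hend [ 0.5199 -0.0163  0.0925]
tcp [ 0.4696 -0.0216  0.17  ] yaw 8.04 tilt 0.02 t 10.25 F [-0.3 -1.1 -0.2] op -0.001 ff 0.0
tool shift [0.0447 0.0724 0.095 ] spin 0.04
```

```bash
python3 -m handwheel '[[[0,0.0115,0.018,0,0],[0,0.0115,0.018,0,0],[0,0.0115,0.018,0,0],[0,0.0115,0.018,0,0],[0,0,0,0.035,0],[0,0,0,0.035,0],[0,0,0,0.025,0],[0,0,0,0.012,0],[0,0,0,0.003,0],[0,0,0,0,0]]]'
python3 - <<'E'
from h import *
to(.525,-.087,.053,8)
E
```

```text
time: 11.08
eef_pos: [0.5244, -0.0863, 0.0593]
tcp_rot: [0.998, 0.07, -0.001, -0.0]
contact_force: [0.1, -0.0, 0.1]
opening: -0.002
finger_force: 0.0
tcp [ 0.5244 -0.0863  0.0593] yaw 8.04 tilt 0.08 t 11.08 F [ 0.1 -0.   0.1] op -0.002 ff 0.0
tool shift [0.0005 0.0008 0.0063] spin 0.04
```

```bash
python3 -m handwheel '[[[0,0,0,0.003,0],[0,0,0,0.0015,0],[0,0,0,0,0]]]'
python3 -m handwheel '[[[0,0,0,0.001,0],[0,0,0,0,0]]]'
python3 -m handwheel '[[[0,0,0,0.001,0],[0,0,0,0,0]]]'
```

```text
time: 11.33
eef_pos: [0.5254, -0.0867, 0.0567]
tcp_rot: [0.998, 0.07, 0.001, 0.001]
contact_force: [-0.1, 0.2, -0.1]
opening: -0.002
finger_force: 0.0
time: 11.5
eef_pos: [0.5248, -0.0866, 0.0551]
tcp_rot: [0.998, 0.07, 0.001, 0.0]
contact_force: [-0.4, 0.5, 0.1]
opening: 0.0
finger_force: 0.0
time: 11.67
eef_pos: [0.5248, -0.0866, 0.0539]
tcp_rot: [0.998, 0.07, 0.001, 0.0]
contact_force: [0.2, -0.8, 1.5]
opening: 0.002
finger_force: 1.0
```

```bash
python3 -m handwheel '[[[0,0,0,0.001,0],[0,0,0,0,0]]]'
python3 -m handwheel '[[[0,0,0,0.0007,0],[0,0,0,0,0],[0,0,0,0,0]]]'
```

```text
time: 11.83
eef_pos: [0.5249, -0.0866, 0.053]
tcp_rot: [0.998, 0.07, 0.001, 0.0]
contact_force: [-0.9, 0.7, 4.2]
opening: -0.005
finger_force: 2.1
time: 12.08
eef_pos: [0.525, -0.0866, 0.0526]
tcp_rot: [0.998, 0.07, 0.0, 0.0]
contact_force: [-1.0, 1.1, 7.1]
opening: 0.001
finger_force: 3.3
```

```bash
python3 -m handwheel '[[[0,0,0,0.0006,0],[0,0,0,0,0],[0,0,0,0,0]]]'
python3 -m handwheel '[[[0,0,0,-0.005,0],[0,0,0,-0.03,0],[0,0,0,-0.04,0],[0,0,0,-0.04,0],[0.06,0,0,0,0]]]'
python3 - <<'E'
from h import *
print(get_state()['qpos'].round(3));to(.578,.345,.17,8)
viewer.read_camera('side');pt('side','scoop_bowl',.073,None,5);pt('side','lead_weight',.008)
E
```

```text
time: 12.33
eef_pos: [0.525, -0.0866, 0.0525]
tcp_rot: [0.998, 0.07, 0.0, 0.0]
contact_force: [-3.1, 0.8, 9.6]
opening: 0.001
finger_force: 4.8
time: 12.75
eef_pos: [0.529, -0.0881, 0.1748]
tcp_rot: [0.998, 0.07, 0.007, 0.003]
contact_force: [1.5, -1.1, 0.1]
opening: 0.126
finger_force: 0.0
[-0.354  0.027  1.977 -0.     1.122  1.076]
tcp [ 0.529  -0.0881  0.1748] yaw 8.04 tilt 0.88 t 12.75 F [ 1.5 -1.1  0.1] op 0.126 ff 0.0
tool shift [ 0.109  -0.422   0.0032] spin 0.04
side scoop_bowl 0.93 (264, 249) [ 0.6314 -0.0074  0.073 ]
side scoop_bowl 0.75 (423, 182) [ 0.2808 -0.4083  0.073 ]
side scoop_bowl 0.63 (402, 229) [ 0.3039 -0.1937  0.073 ]
side scoop_bowl 0.58 (379, 143) [ 0.4499 -0.5589  0.073 ]
side lead_weight 0.72 (226, 392) [0.5789 0.3474 0.008 ]
```

```bash
python3 -m handwheel '[[[0.06,0.0083,-0.0295,0,0],[0.06,0.0083,-0.0295,0,0],[0.06,0.0083,-0.0295,0,0],[0.06,0.0083,-0.0295,0,0],[0.06,0.0083,-0.0295,0,0],[0.06,0.0083,-0.0295,0,0],[0.06,0.0083,-0.0295,0,0],[0.06,0.0083,-0.0295,0,0],[0.06,0.0083,-0.0295,0,0],[0.06,0.0083,-0.0295,0,0],[0.06,0.0083,-0.0295,0,0],[0.06,0.0083,-0.0295,0,0]]]'
python3 -m handwheel '[[[0.06,0,0,0,-7],[0.06,0,0,0,-7],[0.06,0,0,0,-7],[0.06,0,0,0,-7],[0.06,0,0,0,-7],[0.06,0,0,0,-7],[0.06,0,0,0,-7],[0.06,0,0,0,-7],[0.06,0,0,0,-7],[0.06,0,0,0,-7],[0.06,0,0,0,-7],[0.06,0,0,0,-7]]]'
python3 -m handwheel '[[[0.06,0,0,0,-6],[0.06,0,0,0,0],[0.06,0,0,0,0]]]'
python3 - <<'E'
from h import *
C=cam('wrist');im=viewer.read_camera('wrist');cv2.imwrite('pics/w5.png',im)
pt('wrist','lead_weight',.008,C);pt('wrist','disc_weight',.008,C,2);pt('wrist','whorl',.008,C,2)
for r in viewer.outline_of('wrist','lead_weight')[:2]:
    v,u=np.nonzero(r['mask']);print(r['confidence'],len(u),u.min(),u.max(),v.min(),v.max())
to(.578,.345,.015,98)
E
```

```text
time: 13.9
eef_pos: [0.5719, 0.279, 0.1626]
tcp_rot: [0.998, 0.07, -0.003, 0.001]
contact_force: [0.0, -0.7, -0.1]
opening: 0.703
finger_force: 0.0
time: 14.9
eef_pos: [0.5719, 0.2774, 0.1625]
tcp_rot: [0.692, 0.722, -0.003, -0.001]
contact_force: [-0.2, -0.0, -0.4]
opening: 0.702
finger_force: 0.0
time: 15.15
eef_pos: [0.5723, 0.2776, 0.1634]
tcp_rot: [0.657, 0.754, -0.002, -0.001]
contact_force: [-0.4, 0.9, -1.5]
opening: 0.705
finger_force: 0.0
wrist lead_weight 0.72 (350, 136) [0.5835 0.3444 0.008 ]
wrist disc_weight 0.79 (162, 110) [0.4248 0.3507 0.008 ]
wrist whorl 0.62 (244, 117) [0.4978 0.3499 0.008 ]
0.67 1670 330 375 118 162
0.53 1709 223 270 94 140
tcp [0.5734 0.278  0.1656] yaw 97.97 tilt 0.04 t 15.4 F [-0.4  0.3  0.6] op 0.703 ff 0.0
tool shift [0.0658 0.0139 0.1506] spin -0.03
```

View pics/w5.png

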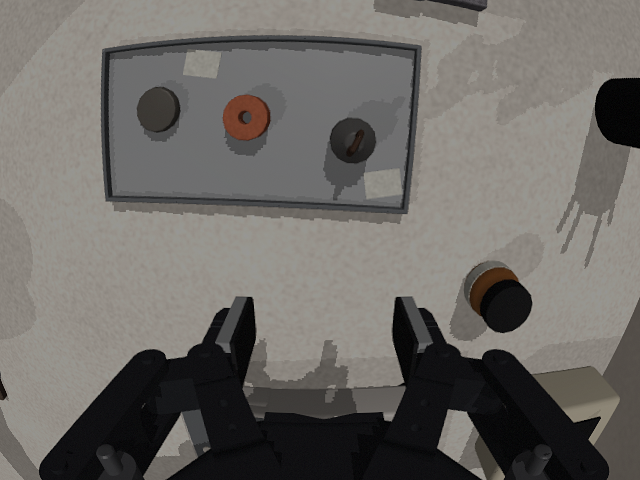

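The loop shows clearly on the right-hand find at (352,140). The disc is at (158,109) and the whorl at (246,117). The jar at (500,298) stays clear.

```bash
python3 - <<'E'
from h import *
C=cam('wrist')
p=plane('wrist',352.5,140,.035,C);print(p);to(p[0],p[1],.015,98);to(.5795,.345,.015,98)
E
```

```text
[0.58510186 0.34367747 0.035     ]
tcp [0.5734 0.278  0.1656] yaw 97.97 tilt 0.04 t 15.4 F [-0.4  0.3  0.6] op 0.703 ff 0.0
tool shift [0.0635 0.0208 0.1506] spin -0.03
tcp [0.5734 0.278  0.1656] yaw 97.97 tilt 0.04 t 15.4 F [-0.4  0.3  0.6] op 0.703 ff 0.0
tool shift [0.0656 0.0154 0.1506] spin -0.03
```

```bash
python3 -m handwheel '[[[0.06,0.0215,0.006,0,0],[0.06,0.0215,0.006,0,0],[0.06,0.0215,0.006,0,0],[0.06,0,0,0.03,0],[0.06,0,0,0.03,0],[0.06,0,0,0.015,0],[0.06,0,0,0,0],[0.06,0,0,0,0]]]'
python3 - <<'E'
from h import *
C=cam('wrist');im=viewer.read_camera('wrist');cv2.imwrite('pics/w6.png',im)
for r in viewer.outline_of('wrist','lead_weight')[:2]:
    v,u=np.nonzero(r['mask']);print(r['confidence'],len(u),u.min(),u.max(),v.min(),v.max(),plane('wrist',(u.min()+u.max())/2,(v.min()+v.max())/2,.035,C))
to(.582,.344,.015,98)
E
```

```text
time: 16.07
eef_pos: [0.5818, 0.3439, 0.09]
tcp_rot: [0.656, 0.755, -0.001, -0.001]
contact_force: [-0.2, -0.0, 1.5]
opening: 0.703
finger_force: 0.0
0.98 2965 298 356 228 294 [0.58318368 0.34442731 0.035     ]
tcp [0.5837 0.3446 0.0931] yaw 97.99 tilt 0.19 t 16.17 F [-0.3  0.6  0.9] op 0.7 ff 0.0
tool shift [-0.0005 -0.002   0.0781] spin -0.01
```

View pics/w6.png

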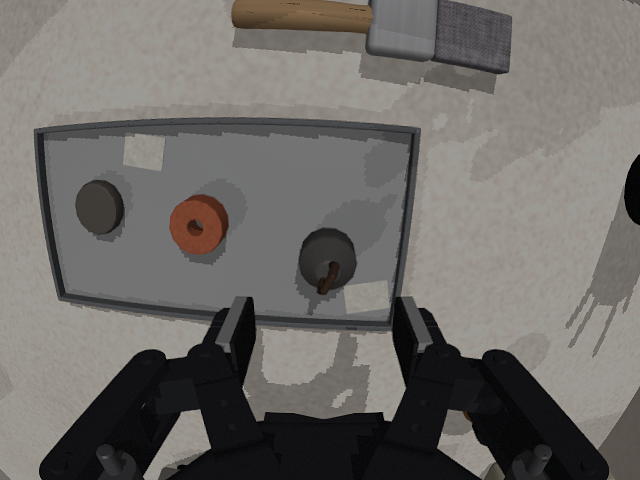

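The weight at (327,260) is centred between the pads at (238,340) and (410,340). Descending.

```bash
python3 -m handwheel '[[[0.06,0,0,0.025,0],[0.06,0,0,0.02,0],[0.06,0,0,0.015,0],[0.06,0,0,0.01,0],[0.06,0,0,0,0],[0.06,0,0,0,0],[0.06,0,0,0,0]]]'
```

```text
time: 16.75
eef_pos: [0.5835, 0.3448, 0.0226]
tcp_rot: [0.656, 0.755, 0.001, 0.001]
contact_force: [-0.2, -0.4, 0.0]
opening: 0.702
finger_force: 0.0
```

```bash
python3 -m handwheel '[[[0.06,0,0,0.0065,0],[0.05,0,0,0,0],[0.042,0,0,0,0],[0.038,0,0,0,0],[0.036,0,0,0,0],[0.034,0,0,0,0],[0.03,0,0,0,0],[0.02,0,0,0,0],[0.02,0,0,0,0]]]' 50
python3 -m handwheel '[[[0.02,0,0,0,0],[0.02,0,0,-0.003,0],[0.02,0,0,0,0]]]'
```

```text
time: 17.5
eef_pos: [0.5833, 0.3446, 0.0154]
tcp_rot: [0.656, 0.755, 0.001, 0.001]
contact_force: [1.5, -1.6, 3.1]
opening: 0.374
finger_force: 49.8
time: 17.75
eef_pos: [0.581, 0.344, 0.0164]
tcp_rot: [0.656, 0.755, -0.001, -0.001]
contact_force: [0.4, -0.1, -3.3]
opening: 0.377
finger_force: 49.8
```

```bash
python3 -m handwheel '[[[0.02,0,0,-0.015,0],[0.02,0,0,-0.03,0],[0.02,0,0,-0.035,0],[0.02,0,0,-0.035,0],[0.02,0,0,-0.02,0],[0.02,0,0,-0.01,0],[0.02,0,0,0,0]]]'
python3 - <<'E'
from h import *
to(.634,0,.16,98)
E
python3 -m handwheel '[[[0.02,-0.015,0,0,0],[0.02,-0.025,0,0,0],[0.02,-0.025,0,0,0],[0.02,-0.025,0,0,0],[0.02,-0.025,0,0,0],[0.02,-0.025,0,0,0],[0.02,-0.025,0,0,0],[0.02,-0.025,0,0,0],[0.02,-0.025,0,0,0],[0.02,-0.025,0,0,0],[0.02,-0.02,0,0,0],[0.02,-0.01,0,0,0]]]'
python3 - <<'E'
from h import *
C=cam('wrist');im=viewer.read_camera('wrist');cv2.imwrite('pics/w7.png',im)
pt('wrist','scoop_bowl',.073,C,2);pt('wrist','lead_weight',.16,C,2)
viewer.read_camera('side');pt('side','scoop_bowl',.073,None,5)
viewer.read_camera('top');pt('top','scoop_bowl',.073,None,5);pt('top','scoop_grip',.0915,None,5)
to(.634,0,.16,98)
E
```

```text
time: 18.33
eef_pos: [0.5835, 0.345, 0.1662]
tcp_rot: [0.656, 0.755, 0.002, 0.001]
contact_force: [0.3, -0.6, -2.7]
opening: 0.375
finger_force: 50.3
tcp [0.5835 0.345  0.1662] yaw 98.04 tilt 0.3 t 18.33 F [ 0.3 -0.6 -2.7] op 0.375 ff 50.3
tool shift [-0.3487  0.0018  0.0057] spin 0.04
time: 19.33
eef_pos: [0.6183, 0.074, 0.159]
tcp_rot: [0.657, 0.754, -0.002, -0.002]
contact_force: [0.2, 0.9, -2.3]
opening: 0.376
finger_force: 50.3
wrist scoop_bowl 0.59 (77, 417) [ 0.379  -0.1648  0.073 ]
wrist lead_weight 0.95 (324, 306) [0.6178 0.0764 0.16  ]
side scoop_bowl 0.95 (420, 181) [ 0.2903 -0.4108  0.073 ]
side scoop_bowl 0.65 (404, 228) [ 0.2999 -0.2013  0.073 ]
side scoop_bowl 0.63 (187, 458) [0.5701 0.503  0.073 ]
side scoop_bowl 0.6 (263, 251) [ 0.634  -0.0015  0.073 ]
top scoop_bowl 0.93 (526, 268) [ 0.4469 -0.6226  0.073 ]
top scoop_bowl 0.92 (285, 202) [0.6349 0.0054 0.073 ]
top scoop_bowl 0.78 (389, 325) [ 0.3045 -0.2589  0.073 ]
top scoop_bowl 0.75 (468, 335) [ 0.2757 -0.457   0.073 ]
top scoop_grip 0.81 (291, 233) [ 0.5432 -0.0101  0.0915]
top scoop_grip 0.57 (490, 307) [ 0.3434 -0.5153  0.0915]
tcp [0.6198 0.0782 0.1623] yaw 98.12 tilt 0.03 t 19.73 F [-1.1  0.5 -2.1] op 0.377 ff 50.3
tool shift [-0.0795  0.003   0.0023] spin 0.12
```

```bash
python3 -m handwheel '[[[0.02,-0.02,0.001,0,0],[0.02,-0.02,0.001,0,0],[0.02,-0.02,0.001,0,0],[0.02,-0.015,0.001,0,0],[0.02,0,0,0,0],[0.02,0,0,0.02,0],[0.02,0,0,0.02,0],[0.02,0,0,0.015,0],[0.02,0,0,0.008,0],[0.02,0,0,0,0],[0.02,0,0,0,0]]]'
python3 - <<'E'
from h import *
to(.634,.001,.0835,98)
E
```

```text
time: 20.65
eef_pos: [0.6345, 0.0039, 0.0995]
tcp_rot: [0.656, 0.755, -0.0, -0.0]
contact_force: [0.8, -0.3, -3.2]
opening: 0.373
finger_force: 50.2
tcp [0.6345 0.0039 0.0995] yaw 98.06 tilt 0.03 t 20.65 F [ 0.8 -0.3 -3.2] op 0.373 ff 50.2
tool shift [-0.0028 -0.0009  0.016 ] spin 0.06
```

```bash
python3 -m handwheel '[[[0.02,-0.002,0,0.006,0],[0.02,0,0,0.005,0],[0.02,0,0,0.002,0],[0.02,0,0,0,0],[0.02,0,0,0,0]]]'
python3 -m handwheel '[[[0.02,0,0,0.001,0],[0.02,0,0,0,0],[0.02,0,0,0,0]]]'
python3 -m handwheel '[[[0.02,0,0,0.001,0],[0.02,0,0,0,0],[0.02,0,0,0,0]]]'
```

```text
time: 21.07
eef_pos: [0.6348, 0.0013, 0.0865]
tcp_rot: [0.656, 0.755, -0.0, -0.0]
contact_force: [0.6, -0.1, -3.3]
opening: 0.375
finger_force: 50.3
time: 21.32
eef_pos: [0.6349, 0.0013, 0.0857]
tcp_rot: [0.656, 0.755, 0.0, 0.0]
contact_force: [0.2, 0.2, -2.2]
opening: 0.368
finger_force: 50.3
time: 21.57
eef_pos: [0.6347, 0.0013, 0.0845]
tcp_rot: [0.656, 0.755, -0.0, -0.0]
contact_force: [-0.3, -0.1, -3.0]
opening: 0.377
finger_force: 50.3
```

```bash
python3 -m handwheel '[[[0.02,0,0,0.0008,0],[0.02,0,0,0,0],[0.02,0,0,0,0]]]'
python3 -m handwheel '[[[0.02,0,0,0.0007,0],[0.02,0,0,0,0],[0.02,0,0,0,0]]]'
```

```text
time: 21.82
eef_pos: [0.6347, 0.0014, 0.0837]
tcp_rot: [0.656, 0.755, -0.0, -0.0]
contact_force: [0.3, -0.6, -3.9]
opening: 0.375
finger_force: 50.3
time: 22.07
eef_pos: [0.6349, 0.0013, 0.0834]
tcp_rot: [0.656, 0.755, 0.0, 0.0]
contact_force: [-1.0, 0.0, -0.3]
opening: 0.376
finger_force: 50.4
```

```bash
python3 -m handwheel '[[[0.02,0,0,0.0005,0],[0.02,0,0,0,0],[0.036,0,0,0,0],[0.040,0,0,0,0],[0.044,0,0,0,0],[0.048,0,0,0,0],[0.05,0,0,0,0],[0.05,0,0,0,0],[0.05,0,0,0,0]]]'
python3 -m handwheel '[[[0.05,0,0,-0.01,0],[0.05,0,0,-0.02,0],[0.05,0,0,-0.03,0],[0.05,0,0,-0.035,0],[0.05,0,0,-0.01,0],[0.05,0,0,0,0]]]'
python3 - <<'E'
from h import *
C=cam('wrist');im=viewer.read_camera('wrist');cv2.imwrite('pics/w8.png',im)
pt('wrist','lead_weight',.076,C,2)
viewer.read_camera('side');pt('side','scoop_bowl',.073,None,5);pt('side','lead_weight',.076,None,2);pt('side','print_key_top',.053)
viewer.read_camera('top');pt('top','lead_weight',.076,None,2)
to(.505,.0535,.075,8);print(get_state()['qpos'])
E
```

```text
time: 22.82
eef_pos: [0.6348, 0.0013, 0.0825]
tcp_rot: [0.656, 0.755, 0.0, 0.0]
contact_force: [-0.6, 0.0, 0.2]
opening: 0.582
finger_force: 0.0
time: 23.32
eef_pos: [0.6376, 0.001, 0.1936]
tcp_rot: [0.656, 0.755, 0.003, 0.004]
contact_force: [0.5, 0.5, 0.4]
opening: 0.585
finger_force: 0.0
wrist lead_weight 0.85 (316, 230) [ 0.6335 -0.0013  0.076 ]
side scoop_bowl 0.89 (420, 181) [ 0.2881 -0.4116  0.073 ]
side scoop_bowl 0.81 (402, 230) [ 0.3025 -0.1917  0.073 ]
side scoop_bowl 0.79 (262, 250) [ 0.6374 -0.0043  0.073 ]
side lead_weight 0.69 (278, 273) [0.5696 0.0541 0.076 ]
side lead_weight 0.51 (263, 250) [ 0.6325 -0.002   0.076 ]
side print_key_top 0.67 (313, 245) [ 0.5213 -0.0798  0.053 ]
side print_key_top 0.56 (300, 284) [0.5114 0.0534 0.053 ]
side print_key_top 0.3 (292, 419) [0.4158 0.3696 0.053 ]
top lead_weight 0.61 (161, 284) [0.4177 0.3272 0.076 ]
top lead_weight 0.6 (161, 259) [0.484  0.3298 0.076 ]
tcp [0.634  0.0015 0.1856] yaw 98.02 tilt 0.18 t 23.72 F [-0.3  0.8 -0.2] op 0.583 ff 0.0
tool shift [ 0.0694 -0.1201  0.111 ] spin 90.02
[-1.57539755e-01  2.38401593e-01  1.72077484e+00  5.42027813e-05
  1.18562521e+00 -2.97610939e-01]
```

View pics/w8.png

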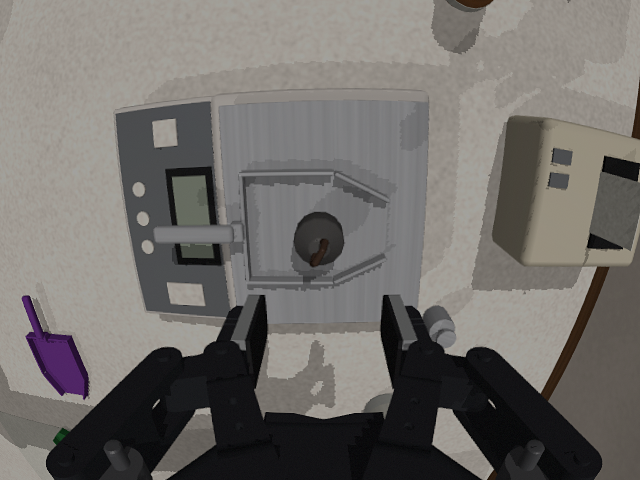

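The weight stands upright mid-scoop at (319,240), and the print key is the square at (164,133). I'll press it in this orientation, which keeps the hand away from the weight.

```bash
python3 - <<'E'
from h import *
C=cam('wrist');print(plane('wrist',164,133,.053,C),plane('wrist',186,294,.053,C),plane('wrist',143,219,.05,C))
to(.505,.0535,.058,98)
E
```

```text
[0.50044407 0.05702986 0.053     ] [ 0.52311156 -0.07894216  0.053     ] [ 0.48190779 -0.01648669  0.05      ]
tcp [0.634  0.0015 0.1856] yaw 98.02 tilt 0.18 t 23.72 F [-0.3  0.8 -0.2] op 0.583 ff 0.0
tool shift [ 0.0694 -0.12    0.128 ] spin 0.02
```

```bash
python3 -m handwheel '[[[0,0.0117,-0.0202,0,0],[0,0.0117,-0.0202,0,0],[0,0.0117,-0.0202,0,0],[0,0.0117,-0.0202,0,0],[0,0.0117,-0.0202,0,0],[0,0.0117,-0.0202,0,0],[0,0,0,0,0],[0,0,0,0.035,0],[0,0,0,0.035,0],[0,0,0,0.03,0],[0,0,0,0.01,0],[0,0,0,0,0]]]'
python3 - <<'E'
from h import *
to(.5035,.054,.0545,98)
E
```

```text
time: 24.72
eef_pos: [0.5027, 0.0539, 0.0741]
tcp_rot: [0.656, 0.755, -0.002, -0.003]
contact_force: [-1.3, 0.1, 0.6]
opening: -0.001
finger_force: 0.0
tcp [0.5027 0.0539 0.0741] yaw 98.01 tilt 0.43 t 24.72 F [-1.3  0.1  0.6] op -0.001 ff 0.0
tool shift [-0.0001  0.001   0.0196] spin 0.01
```

```bash
python3 -m handwheel '[[[0,0,0.001,0.01,0],[0,0,0,0.004,0],[0,0,0,0.002,0],[0,0,0,0,0],[0,0,0,0,0]]]'
python3 -m handwheel '[[[0,0,0,0.001,0],[0,0,0,0,0]]]'
python3 -m handwheel '[[[0,0,0,0.001,0],[0,0,0,0,0]]]'
```

```text
time: 25.13
eef_pos: [0.5068, 0.054, 0.0625]
tcp_rot: [0.656, 0.755, 0.001, 0.001]
contact_force: [0.4, 0.3, -0.1]
opening: 0.003
finger_force: 0.0
time: 25.3
eef_pos: [0.5063, 0.0541, 0.0611]
tcp_rot: [0.656, 0.755, 0.0, 0.0]
contact_force: [-0.8, 0.5, -0.6]
opening: 0.0
finger_force: 0.0
time: 25.47
eef_pos: [0.506, 0.0541, 0.0596]
tcp_rot: [0.656, 0.755, 0.0, 0.0]
contact_force: [0.4, 0.4, -0.7]
opening: 0.002
finger_force: 0.0
```

```bash
python3 -m handwheel '[[[0,0,-0.002,0.003,0],[0,0,0,0.001,0],[0,0,0,0,0]]]'
python3 -m handwheel '[[[0,0,0,0.001,0],[0,0,0,0,0]]]'
python3 -m handwheel '[[[0,0,0,0.001,0],[0,0,0,0,0]]]'
```

```text
time: 25.72
eef_pos: [0.5034, 0.0538, 0.055]
tcp_rot: [0.656, 0.755, -0.0, -0.0]
contact_force: [-0.3, 0.0, -0.0]
opening: -0.0
finger_force: 0.0
time: 25.88
eef_pos: [0.5039, 0.0538, 0.0543]
tcp_rot: [0.656, 0.755, -0.0, -0.0]
contact_force: [0.1, -0.6, -1.0]
opening: 0.001
finger_force: 0.0
time: 26.05
eef_pos: [0.5041, 0.0538, 0.0537]
tcp_rot: [0.656, 0.755, 0.0, -0.0]
contact_force: [-0.7, 0.3, 2.1]
opening: -0.004
finger_force: 1.2
```

```bash
python3 -m handwheel '[[[0,0,0,0.001,0],[0,0,0,0,0]]]'
python3 -m handwheel '[[[0,0,0,0.001,0],[0,0,0,0,0],[0,0,0,0,0]]]'
```

```text
time: 26.22
eef_pos: [0.5043, 0.0538, 0.0529]
tcp_rot: [0.656, 0.755, 0.0, 0.0]
contact_force: [-0.2, 0.5, 4.7]
opening: -0.001
finger_force: 2.1
time: 26.47
eef_pos: [0.5043, 0.0538, 0.0526]
tcp_rot: [0.656, 0.755, 0.0, 0.0]
contact_force: [-3.4, -0.1, 7.3]
opening: 0.003
finger_force: 4.1
```

```bash
python3 -m handwheel '[[[0,0,0,0.0007,0],[0,0,0,0,0],[0,0,0,0,0]]]'
python3 -m handwheel '[[[0,0,0,-0.005,0],[0,0,0,-0.02,0],[0,0,0,-0.035,0],[0,0,0,-0.03,0],[0,0,0,-0.03,0],[0,0,0,0,0],[0,0,0,0,0]]]'
python3 - <<'E'
from h import *
viewer.read_camera('side');pt('side','lead_weight',.076,None,2);pt('side','scoop_bowl',.073,None,4)
from plant import sign_off
print(sign_off())
E
```

```text
time: 26.72
eef_pos: [0.5044, 0.0538, 0.0525]
tcp_rot: [0.656, 0.755, -0.0, -0.0]
contact_force: [-4.9, 0.6, 11.6]
opening: 0.001
finger_force: 5.9
time: 27.3
eef_pos: [0.5054, 0.0537, 0.173]
tcp_rot: [0.656, 0.755, 0.002, 0.002]
contact_force: [0.3, 0.4, -1.2]
opening: 0.0
finger_force: 0.0
side lead_weight 0.56 (261, 254) [0.6316 0.0127 0.076 ]
side scoop_bowl 0.73 (263, 252) [6.307e-01 3.000e-04 7.300e-02]
side scoop_bowl 0.65 (399, 228) [ 0.3115 -0.1973  0.073 ]
side scoop_bowl 0.64 (190, 329) [0.6994 0.2619 0.073 ]
side scoop_bowl 0.55 (422, 180) [ 0.285  -0.4153  0.073 ]
the job is handed in; nothing more can be done
None
```

I handed the job in at about 27 s, with no verdict returned: the scoop is on the pan, tare was pressed (peak about 10 N), the looped weight stands in the middle of the scoop, and print was pressed (peak about 12 N).

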